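# Edge the mixing glass out of the stain kit and load it into the light table

### The arm

A 6-joint arm with a two-finger parallel gripper is mounted at the origin on a cart in front of the work surface, level with it; the furniture and walls round the work are solid. World frame = base frame: x ahead of the robot, y to its left, z up, the work surface at z = 0. Lengths are in m, angles in degrees, forces in N, time in s.
With the tool pointing down it reaches from about 0.375 to 0.9 m from the base axis. Payload 3.1 kg.
Tool frame: the origin (TCP) lies at the very end of the fingers, on their centre line; the grasp point (between the pads) lies 19 mm behind it; z points along the fingers, y is the line along which they close (so a half turn about z gives the same grasp; the last joint's range is limited). The gripper opens to 87 mm and grips with 3 to 60 N. Pads are 19 mm wide; open, the fingers measure 117 mm over their backs; the gripper's body (75 mm by 190 mm) begins 51 mm behind the grasp point.
Start: joints at [57.783, 30.224, 82.088, -0, 67.689, -10.227], TCP at [0.234, 0.58, 0.223] pointing down, gripper open.
Joint ranges: [-176.69, 176.69], [-43.24, 126.21], [12.49, 139.97], [-82, 262], [0, 151.66], [-163.58, 163.58]. Speed limits (degrees/s): [159.86, 159.86, 180, 180, 180, 180].

### API

Orientations are given as a 3x3 rotation matrix whose columns are the frame's x, y, z axes.
In Python, from bench import ctrl, eyes gives the robot as it stands.
- The arm moves only by the shell command python3 -m creep 'ROWS' [FORCE]. ROWS is JSON, a list of rows, each a list of 7 numbers: the shift along the tool's x, y, z scaled (see below), then the turn, a rotation vector about the tool's x, y, z scaled (see below), then the opening, from -1 (shut) to 1 (fully open). A call has 1 to 20 rows; each row is the pose to reach, as a shift and turn from the pose commanded when the call began, along the tool's axes at that moment; what a row does not reach only later rows make up. The controller multiplies each number of a shift by 150 mm and each number of a turn by 90 degrees. A row lasts 1/8 s, in which the tool goes at most 62.5 mm and 10.7 degrees, less where a joint would pass 70% of its speed; a pose out of reach is approached as far as the arm can. A call with a number of a shift or a turn outside -1 to 1 is refused whole. A call with a gripper value outside its range is refused whole. The fingers move at their own pace and stop on an object; FORCE is the grip in N (left out, the last holds). Time passes only in rows, so rows that repeat a pose let the fingers close. It gives the time, the measured TCP pose, the force, the opening and the grip force at its end, in the units of the state.
- ctrl.sense(): the state, without advancing time (a new reading comes with each control period).
- eyes.capture(name): name is "scene" or "side" or "wrist"; returns (picture, depth): 400x640x3 uint8, blue, green, red; 400x640 float32, m along the optical axis (not along the pixel's ray), 0 where there is no reading.
- eyes.camera_info(name): a dict with "vertical_fov" (degrees; the focal length in pixels is half the picture's height over the tangent of half this angle, whatever the lens; pixels are square), "cx", "cy" (the principal point, pixels), "rvec" (rotation vector, rad) and "tvec" (3), from world to camera coordinates, as OpenCV has them; the wrist camera has in their place "mount" (4x4, takes a point from camera to tool coordinates, whose origin is the TCP and whose axes are the flange's). Camera axes: x right, y down, z forward; pixel columns grow to the right and rows downward; lengths in m; the calibration is good to about 2 mm. A picture is of the moment at which its call begins: read the wrist's pose just before it. camera_info takes no time and is no camera call.
- ctrl.sign_off(): hands the job in; it is judged then, once.
The state is a dict: "time_s": time; "joint_pos": joint angles; "joint_velocities": joint speeds; "effort": joint torques, N m; "eef_pos": TCP position; "tcp_rot": TCP orientation; "ft_force": force on the tool from outside, world axes, zero at the start; "ft_torque": the same for the moment, N m; "gripper_width": opening from 0.0 (shut) to 1.0 (fully open); "grip_force": force on a finger pad.
Only numpy, scipy, OpenCV 4.12 (cv2) and the standard library are available. Lean on these libraries where they do the work, as an engineer would, in place of code of your own. Each camera call takes 0.05 s, during which the arm holds its last target. There are 200 camera calls.

### The job

Load the mixing glass into the light table for staining. It lies flush in the bed of the grey stain kit, so press on it lightly and slide it out over the kit's open front edge until it overhangs enough to pinch by its two long sides, then lift it off level and slide it lengthwise under the light table's guide rails until it is fully home and the red spring catch has snapped back behind it. It is glass: never press, push or jam it hard, do not let it tip or fall, and leave the other things on the bench alone.

Things in the scene. Friction and masses are not known exactly. Their poses are not given: they have to be found in the camera images.
- mixing_glass: The mixing glass: white opal glass slab with green edges, 130 x 56 x 6 mm (length x, width y, thickness z), 75 to 155 g, loose. Origin: centre of its underside; x along its length, y across its width, z up as it lies. At the start its x axis points the same way as the stain kit's x axis. It may go into the light table either end first, this face up.
- stain_kit: The stain kit: grey moulded case 184 x 124 x 42 mm, fixed to the bench. Origin: centre of its underside; x points from its front to its rear, y to its left, z up; the front (-x) is roughly toward the robot. Small jars with coloured caps stand 12 mm proud of its top along y = +46 mm and at x = +74, y = -36 mm; a thin brush, 5 mm proud, lies along y = +20 mm.
- bed_middle (a point): Middle of the stain kit's bed floor (kit x = -17, y = -22, z = 36 mm; kit's axes). The bed is a black recess 61 mm wide and 150 mm long along x. Rims at both sides and the rear are flush with the top of the glass (42 mm above the bench), so its sides cannot be gripped in the bed. Friction of glass on bed about 0.3 to 0.4; fingertips grip the glass better than that.
- bed_front (a point): Middle of the bed's front edge, at floor height (kit x = -92, y = -22, z = 36 mm; kit's axes). The bed is open here, with only the bench 36 mm below. The glass tips off if it overhangs by more than about 60 mm. Glass and bed are hard: 1 mm of travel beyond touching adds 20 N or more, and pressing with 30 N breaks it; 6 to 15 N is enough to drag it.
- light_table: The light table: grey lamp body 172 x 116 mm, fixed to the bench, flat deck with lit panel 34 mm above the bench. Origin: centre of its underside; x points from its front (the mouth, roughly toward the robot) to its rear, the way the glass goes in; y to its left, z up. Pushing or jamming the glass against it with 30 N breaks the glass.
- rail_mouth (a point): Middle of the light table's front edge, at deck height (table x = -86, y = 0, z = 34 mm; table's axes). Two flared guides, 9 mm high and up to 41 mm either side of the middle, lead in from here. A thumb notch 40 mm wide, 24 mm deep (along x) and open down to 17 mm above the bench lets fingertips follow the glass in from behind.
- rail_start (a point): Middle of the channel where the two aluminium guide rails begin (table x = -56, y = 0, z = 34 mm; table's axes). They run 110 mm from here along x, the channel 59.5 mm wide. From 4 mm farther on, a lip 5 mm wide reaches in over each side, underside 9 mm and top 12 mm above the deck, so the glass goes in only lengthwise from the front.
- glass_home (a point): Where the origin of the glass lies when it is fully home (table x = +5, y = 0, z = 34 mm, on the deck; table's axes): near end 26 mm behind the table's front edge, 1.5 mm past the tip of the catch; the far end then has 1.5 mm left to a hard rubber stop across the channel.
- catch (a joint): Red spring catch at the left of the mouth: a wedge nose reaching 9 mm into the channel, ramp facing the mouth, tip 24.5 mm behind the front edge. Slides to table +y: 0 m = sprung fully in (no glass beside it, or glass home and caught); passing glass holds it out by 4 to 9 mm. Its spring gives 1 to 7 N, so the glass needs about 2 to 10 N to pass.
- articulator: Bystander: small brass hinge articulator, 87 x 66 x 62 mm. Origin at the centre of its underside.
- tray_empty_2: Bystander: empty steel impression tray with handle, 128 x 76 x 17 mm. Origin at the centre of its underside.
- dropper_1: Bystander: brown dropper bottle, 31 x 31 x 62 mm. Origin at the centre of its underside.
- jar_separator: Bystander: white jar with a blue lid, 65 x 65 x 85 mm. Origin at the centre of its underside.
- masking_tape: Bystander: roll of masking tape lying flat, 96 x 95 x 25 mm, near the foot of the desk lamp, whose shade hangs low over the left part of the bench (keep the arm clear of it). Origin at the centre of its underside.
Mind the look-alikes: they are no part of the job. Of the things shaped like the mixing_glass, the glass one is meant.

How it is judged:
By the outcome, as a careful person would: the job done as asked, in the order asked, and still so for the second after the job is handed in, with the robot touching nothing.
It also fails if it takes over 66 s, if anything falls off the work surface, if the arm or the gripper's body presses on something with over 40 N, if the wrist force passes 120 N, or if a joint passes its speed limit or range.

## Working session

There is one attempt and no reset: what is moved stays moved. The work goes in short steps, Python scripts to look and compute and a shell command to move; the robot and the scene stay as the last step left them, time stands still between calls to the robot, and variables do not carry over. Pictures are saved under pics/ and viewed, at most 14 in all, crops included, and the job is handed in when it is done.

```bash
ls; mkdir -p pics; cat > h.py <<'E'
import numpy as np, cv2
from bench import ctrl, eyes
def cam(name, st=None):
    i=eyes.camera_info(name); f=200/np.tan(np.radians(i["vertical_fov"])/2)
    if "mount" in i:
        st=st or ctrl.sense(); T=np.eye(4); T[:3,:3]=st["tcp_rot"]; T[:3,3]=st["eef_pos"]
        M=T@np.array(i["mount"]); R=M[:3,:3]; o=M[:3,3]
    else:
        R=cv2.Rodrigues(np.array(i["rvec"],float))[0].T; o=-R@np.array(i["tvec"],float).ravel()
    return f,i["cx"],i["cy"],R,o
def shot(name,png=None):
    st=ctrl.sense(); c=cam(name,st); im,d=eyes.capture(name)
    if png: cv2.imwrite("pics/"+png,im)
    return im,d,c
def ray(c,uv,z):
    f,cx,cy,R,o=c; uv=np.atleast_2d(uv).astype(float)
    v=np.c_[(uv[:,0]-cx)/f,(uv[:,1]-cy)/f,np.ones(len(uv))]@R.T
    return o+v*((z-o[2])/v[:,2])[:,None]
def cloud(c,d):
    f,cx,cy,R,o=c; v,u=np.mgrid[:400,:640]
    return (np.stack([(u-cx)/f*d,(v-cy)/f*d,d],-1))@R.T+o
def proj(c,P):
    f,cx,cy,R,o=c; q=(np.atleast_2d(P)-o)@R
    return np.c_[q[:,0]/q[:,2]*f+cx,q[:,1]/q[:,2]*f+cy]
E
python3 - <<'E'
from h import *
st=ctrl.sense(); print(st)
for n in("scene","side"):
    im,d,c=shot(n,n+".png"); print(n,c, eyes.camera_info(n))
E
```

```text
pics
{'time_s': 0.0, 'joint_pos': array([ 5.77812141e+01,  3.02800121e+01,  8.21557303e+01, -1.17181616e-03,
        6.76890349e+01, -1.02258985e+01]), 'joint_velocities': array([-0.08415184, -0.08347824,  0.06533865,  0.10938523, -0.06797956,
       -0.06207587]), 'effort': array([ 3.97762669e-04, -4.40035415e+01, -1.76593602e+01,  6.34257286e-02,
        5.80510427e-02, -1.64166040e-04]), 'eef_pos': array([0.23362673, 0.57890762, 0.22156406]), 'tcp_rot': array([[-9.27233056e-01,  3.74483043e-01, -1.14508036e-03],
       [ 3.74484613e-01,  9.27231278e-01, -1.85252399e-03],
       [ 3.68015504e-04, -2.14653645e-03, -9.99997628e-01]]), 'ft_force': array([-0.69813097, -0.74393035, -0.4283425 ]), 'ft_torque': array([-0.020851  ,  0.01007112,  0.03165264]), 'grip_force': 0.0, 'gripper_width': 1.004468075525781}
scene (np.float64(372.5811309716565), 326.53466684956095, 203.99295179379936, array([[ 0.75942306, -0.48271185,  0.43619477],
       [-0.65057798, -0.55829665,  0.51483312],
       [-0.00498997, -0.67475486, -0.73802506]]), array([ 0.10782714, -0.37915078,  0.8095401 ])) {'vertical_fov': 56.45343648601045, 'cx': 326.53466684956095, 'cy': 203.99295179379936, 'rvec': array([ 2.27467099, -0.84361153,  0.32098527]), 'tvec': array([-0.32451399,  0.38661194,  0.74562662])}
side (np.float64(394.33690773813254), 322.9471022668115, 199.28867903196993, array([[ 0.83350631, -0.27462828,  0.47942314],
       [-0.55242513, -0.4294383 ,  0.71442929],
       [ 0.00968017, -0.86032671, -0.5096511 ]]), array([ 0.07302623, -0.54360203,  0.54307067])) {'vertical_fov': 53.78647199193886, 'cx': 322.9471022668115, 'cy': 199.28867903196993, 'rvec': array([ 2.03761684, -0.60781237,  0.35944842]), 'tvec': array([-0.36642427,  0.25382973,  0.63013131])}
```

View pics/scene.png

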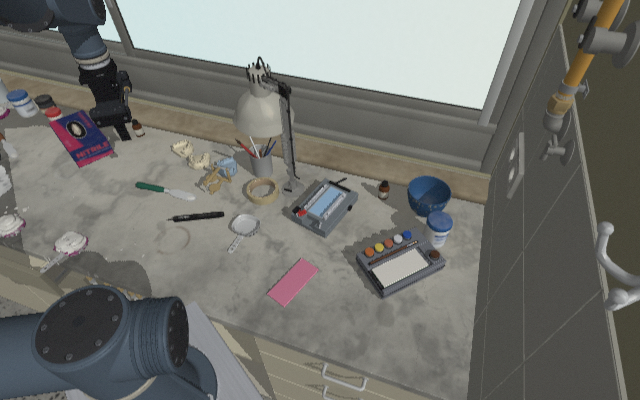

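View pics/side.png

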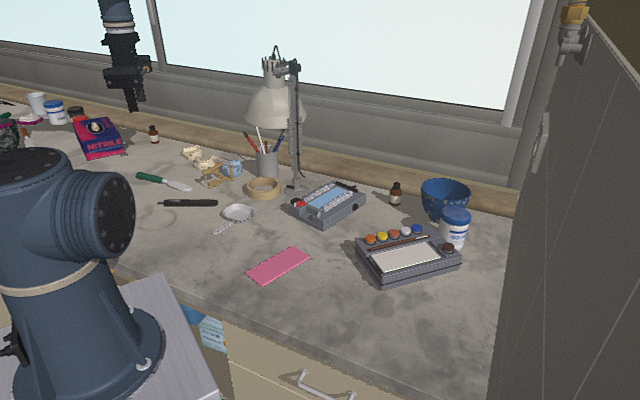

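The stain kit with the white glass is at about (400,265) in the scene view. The light table, with its blue panel, is at (322,205), with the red catch at about (302,212). The lamp shade hangs at (262,115), and the pink slab at (293,282) is a look-alike.

```bash
python3 - <<'E'
from h import *
im,d,c=shot("scene")
P=cloud(c,d)
for n,uv in dict(glass=(400,268),table=(322,205),shade=(262,115),pole=(291,140),jar=(438,225),tape=(261,190),base=(340,183)).items(): print(n,P[uv[1],uv[0]].round(3))
hsv=cv2.cvtColor(im,cv2.COLOR_BGR2HSV)
# white slab
m=((hsv[...,2]>190)&(hsv[...,1]<45)).astype(np.uint8); box=np.zeros_like(m); box[245:295,360:440]=1
cs,_=cv2.findContours(m&box,cv2.RETR_EXTERNAL,cv2.CHAIN_APPROX_NONE); k=max(cs,key=cv2.contourArea)
w=ray(c,k[:,0],0.042)[:,:2]; r=cv2.minAreaRect((w*1000).astype(np.float32)); print("glass",r, cv2.boxPoints(r))
# blue panel
m=((hsv[...,0]>90)&(hsv[...,0]<120)&(hsv[...,1]>40)&(hsv[...,2]>150)).astype(np.uint8); box[:]=0; box[175:230,290:360]=1
cs,_=cv2.findContours(m&box,cv2.RETR_EXTERNAL,cv2.CHAIN_APPROX_NONE); k=max(cs,key=cv2.contourArea)
w=ray(c,k[:,0],0.034)[:,:2]; r=cv2.minAreaRect((w*1000).astype(np.float32)); print("panel",r,cv2.boxPoints(r))
# shade extent
Q=P[(P[...,2]>0.2)&(d>0)]; Q=Q[(Q[:,0]>0.3)&(Q[:,0]<1.0)&(Q[:,1]>-0.3)&(Q[:,1]<0.35)&(Q[:,2]<.6)]; print(len(Q),Q.min(0),Q.max(0),np.percentile(Q,[2,98],axis=0))
for z0 in np.arange(.05,.5,.05):
    q=Q if z0>.2 else P[(d>0)&(P[...,0]>.5)&(P[...,0]<1)&(P[...,1]>-.1)&(P[...,1]<.4)]
    q=q[(q[:,2]>z0)&(q[:,2]<z0+.05)]
    if len(q):print(z0,len(q),q.min(0).round(3),q.max(0).round(3))
cv2.imwrite("pics/sc_crop.png",cv2.resize(im[165:305,270:470],None,fx=4,fy=4,interpolation=cv2.INTER_CUBIC))
E
```

```text
glass [ 0.56  -0.118  0.041]
table [0.553 0.165 0.037]
shade [0.534 0.392 0.226]
pole [0.543 0.276 0.204]
jar [ 0.7   -0.11   0.086]
tape [0.471 0.357 0.004]
base [0.672 0.222 0.004]
glass ((499.9925842285156, -128.1258087158203), (0.0, 0.0), 0.0) [[ 499.99258 -128.12581]
 [ 499.99258 -128.12581]
 [ 499.99258 -128.12581]
 [ 499.99258 -128.12581]]
panel ((570.618408203125, 175.28338623046875), (114.56554412841797, 40.0162353515625), 12.661072731018066) [[510.3431  182.24954]
 [519.11395 143.20636]
 [630.8937  168.31723]
 [622.12286 207.36041]]
32467 [ 0.52852584 -0.29997706  0.20000296] [0.99999682 0.3499526  0.59994391] [[ 0.56067087 -0.29510668  0.2133542 ]
 [ 0.99045431  0.33485257  0.5680675 ]]
0.05 4149 [ 0.5  -0.1   0.05] [1.  0.4 0.1]
0.1 2207 [ 0.5 -0.1  0.1] [1.   0.4  0.15]
0.15000000000000002 2665 [ 0.502 -0.1    0.15 ] [1.  0.4 0.2]
0.2 3369 [ 0.51 -0.1   0.2 ] [1.   0.4  0.25]
0.25 4209 [ 0.535 -0.3    0.25 ] [1.   0.35 0.3 ]
0.3 4614 [ 0.535 -0.3    0.3  ] [1.   0.35 0.35]
0.35000000000000003 4776 [ 0.543 -0.3    0.35 ] [1.   0.35 0.4 ]
0.4 4910 [ 0.628 -0.3    0.4  ] [1.   0.35 0.45]
0.45 6355 [ 0.627 -0.3    0.45 ] [1.   0.35 0.5 ]
```

View pics/sc_crop.png

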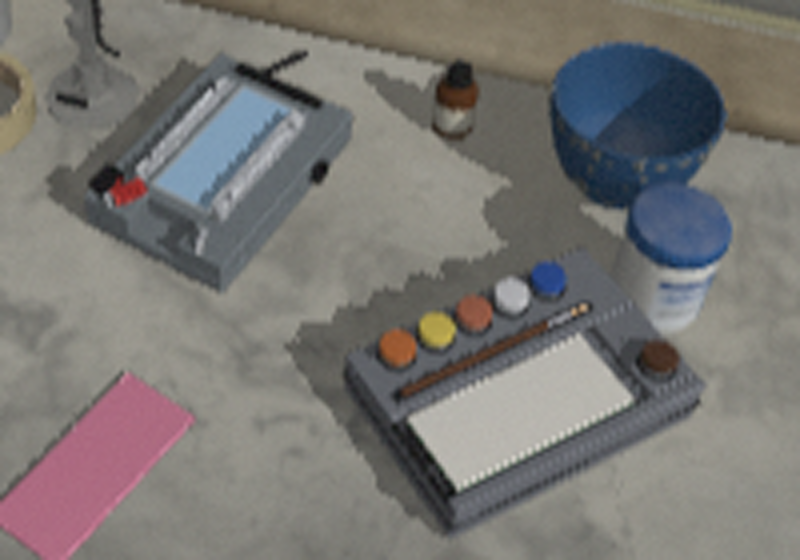

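```bash
python3 - <<'E'
from h import *
im,d,c=shot("scene"); P=cloud(c,d)
hsv=cv2.cvtColor(im,cv2.COLOR_BGR2HSV); print(hsv[268,400])
m=((hsv[...,2]>170)&(hsv[...,1]<45)).astype(np.uint8); box=np.zeros_like(m); box[245:295,362:440]=1
cs,_=cv2.findContours(m&box,cv2.RETR_EXTERNAL,cv2.CHAIN_APPROX_NONE); k=max(cs,key=cv2.contourArea)
w=ray(c,k[:,0],0.042)[:,:2]; r=cv2.minAreaRect((w*1000).astype(np.float32)); print("glass",r, cv2.boxPoints(r))
S=P[75:140,230:292]; S=S[(S[...,2]>.12)&(S[...,0]<.8)]
for z in np.arange(.15,.5,.05):
    q=S[(S[:,2]>z)&(S[:,2]<z+.05)]
    if len(q): print(z.round(2),len(q),np.percentile(q,[2,98],axis=0).round(3).tolist())
S=P[85:185,284:296].reshape(-1,3); S=S[(S[:,0]<.9)]; print(S[::40].round(2).tolist())
print(eyes.camera_info("wrist"))
E
```

```text
[ 26  11 182]
glass ((561.4695434570312, -116.48069763183594), (54.20281982421875, 126.57795715332031), 77.39949035644531) [[ 493.79266 -129.12276]
 [ 617.32196 -156.73598]
 [ 629.1464  -103.83864]
 [ 505.61713  -76.22542]]
0.15 846 [[0.484, 0.364, 0.154], [0.7, 0.686, 0.2]]
0.2 1384 [[0.495, 0.281, 0.201], [0.703, 0.632, 0.249]]
0.25 590 [[0.529, 0.278, 0.25], [0.594, 0.477, 0.298]]
0.3 566 [[0.538, 0.274, 0.301], [0.569, 0.44, 0.348]]
0.35 41 [[0.544, 0.277, 0.35], [0.554, 0.314, 0.359]]
[[0.55, 0.3, 0.35], [0.56, 0.29, 0.34], [0.7, 0.49, 0.19], [0.54, 0.29, 0.33], [0.54, 0.27, 0.33], [0.72, 0.51, 0.14], [0.54, 0.29, 0.3], [0.55, 0.28, 0.3], [0.64, 0.4, 0.19], [0.55, 0.31, 0.26], [0.54, 0.28, 0.27], [0.62, 0.38, 0.18], [0.54, 0.3, 0.24], [0.54, 0.29, 0.24], [0.56, 0.29, 0.22], [0.54, 0.3, 0.21], [0.54, 0.29, 0.2], [0.56, 0.29, 0.19], [0.53, 0.29, 0.18], [0.55, 0.31, 0.15], [0.54, 0.28, 0.17], [0.53, 0.3, 0.15], [0.54, 0.3, 0.13], [0.54, 0.28, 0.13], [0.59, 0.41, 0.0], [0.54, 0.3, 0.09], [0.55, 0.29, 0.08], [0.57, 0.37, -0.0], [0.56, 0.35, 0.0], [0.54, 0.29, 0.04]]
{'vertical_fov': 61.986861624548744, 'cx': 320.94029000662414, 'cy': 203.5822057695001, 'mount': array([[ 8.66234045e-04, -9.56614087e-01, -2.91356719e-01,
         8.05411069e-02],
       [ 9.99999046e-01,  1.14223938e-03, -7.77222731e-04,
         1.12608537e-03],
       [ 1.07630133e-03, -2.91355768e-01,  9.56614164e-01,
        -1.62771346e-01],
       [ 0.00000000e+00,  0.00000000e+00,  0.00000000e+00,
         1.00000000e+00]])}
```

```bash
python3 -m creep '[[-0.71,-0.9,0,0,0,0,1],[-0.71,-0.9,0,0,0,0,1],[-0.71,-0.9,0,0,0,0,1],[-0.71,-0.9,0,0,0,0,1]]'; python3 -m creep '[[-0.71,-0.9,0,0,0,0,-1],[-0.71,-0.9,0,0,0,0,-1],[-0.71,-0.9,0,0,0,0,-1],[-0.71,-0.9,0,0,0,0,-1],[-0.71,-0.9,0,0,0,0,-1]]' 20
```

```text
time_s: 0.7
eef_pos: [0.2823, 0.4116, 0.2225]
tcp_rot: [[-0.926, 0.378, -0.001], [0.378, 0.926, -0.002], [0.001, -0.002, -1.0]]
ft_force: [-0.1, 0.1, 0.5]
gripper_width: 1.001
grip_force: 0.0
time_s: 1.32
eef_pos: [0.3309, 0.2504, 0.2227]
tcp_rot: [[-0.927, 0.375, 0.001], [0.375, 0.927, 0.001], [-0.0, 0.001, -1.0]]
ft_force: [0.7, 1.0, -0.4]
gripper_width: 0.52
grip_force: 0.0
```

```bash
python3 -m creep '[[-0.63,-0.68,0,0,0,0,-1],[-0.63,-0.68,0,0,0,0,-1],[-0.63,-0.68,0,0,0,0,-1],[-0.63,-0.68,0,0,0,0,-1],[-0.63,-0.68,0,0,0,0,-1],[-0.63,-0.68,0,0,0,0,-1]]'; python3 - <<'E'
from h import *
import pickle
st=ctrl.sense(); im,d,c=shot("wrist","w1.png"); pickle.dump((im,d,c),open("w1.pkl","wb")); print(c)
E
```

```text
time_s: 2.08
eef_pos: [0.3791, 0.1209, 0.2225]
tcp_rot: [[-0.928, 0.372, -0.0], [0.372, 0.928, 0.0], [0.001, 0.0, -1.0]]
ft_force: [-0.3, 0.8, 0.6]
gripper_width: 0.001
grip_force: 0.0
(np.float64(332.94235806534545), 320.94029000662414, 203.5822057695001, array([[ 0.37110468,  0.88856196,  0.26970161],
       [ 0.92859052, -0.35480115, -0.10879239],
       [-0.00097834,  0.29081572, -0.95677858]]), array([0.30484601, 0.1518031 , 0.38530225]))
```

View pics/w1.png

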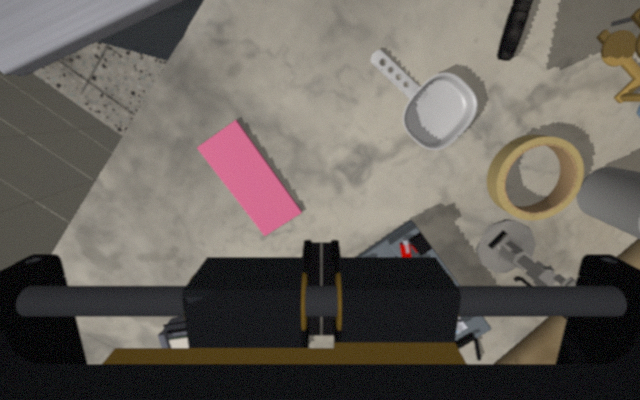

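The picture shows the front of the table with the red catch at (405,248). The gripper hides everything ahead of it, because the camera looks at the robot side, so I'll move the TCP past the table to see its mouth.

```bash
python3 -m creep '[[-0.67,0.3,0,0,0,0,-1],[-0.67,0.3,0,0,0,0,-1],[-0.67,0.3,0,0,0,0,-1]]';  python3 -m creep '[[-0.67,0.3,0,0,0,-0.1,-1],[-0.67,0.3,0,0,0,-0.26,-1],[-0.67,0.3,0,0,0,-0.27,-1],[-0.67,0.3,0,0,0,-0.27,-1],[-0.67,0.3,0,0,0,-0.27,-1]]';python3 - <<'E'
from h import *
import pickle
im,d,c=shot("wrist","w2.png"); pickle.dump((im,d,c),open("w2.pkl","wb"))
E
```

```text
time_s: 2.5
eef_pos: [0.4937, 0.1242, 0.2226]
tcp_rot: [[-0.928, 0.374, 0.004], [0.374, 0.928, 0.0], [-0.004, 0.002, -1.0]]
ft_force: [-0.2, -0.4, -0.3]
gripper_width: 0.004
grip_force: 0.0
time_s: 3.12
eef_pos: [0.5984, 0.1281, 0.2224]
tcp_rot: [[-0.999, -0.04, -0.002], [-0.04, 0.999, -0.0], [0.002, 0.0, -1.0]]
ft_force: [0.3, 0.3, 0.4]
gripper_width: 0.001
grip_force: 0.0
```

View pics/w2.png

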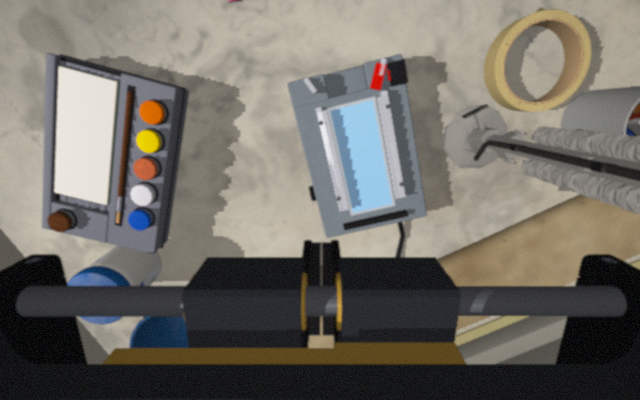

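The picture shows the kit at about (115,150) with the white glass at (85,135), and the table at (360,145) with its mouth at the top and the catch at (382,75). Next I measure both.

```bash
python3 - <<'E'
from h import *
import pickle
im,d,c=pickle.load(open("w2.pkl","rb")); P=cloud(c,d)
hsv=cv2.cvtColor(im,cv2.COLOR_BGR2HSV)
def rect(m,z,n):
    m=m.astype(np.uint8); cs,_=cv2.findContours(m,cv2.RETR_EXTERNAL,cv2.CHAIN_APPROX_NONE); k=max(cs,key=cv2.contourArea)
    w=ray(c,k[:,0],z)[:,:2]; r=cv2.minAreaRect((w*1000).astype(np.float32)); print(n,np.round(r[0],1),np.round(r[1],1),round(r[2],2)); return cv2.boxPoints(r),k
def B(a,b,e,f):
    m=np.zeros((400,640),bool); m[b:f,a:e]=1; return m
print(hsv[135,85],hsv[150,360],hsv[150,310],hsv[150,60])
rect((hsv[...,2]>165)&(hsv[...,1]<40)&B(50,60,122,215),.042,"glass")
rect((hsv[...,0]>85)&(hsv[...,0]<125)&(hsv[...,1]>50)&(hsv[...,2]>140)&B(310,85,410,225),.034,"panel")
z=P[...,2]
b,_=rect((z>.034)&(z<.06)&B(35,40,195,255),.042,"kit(depth)"); print(b.round(1).tolist())
b,_=rect((z>.028)&(z<.05)&B(280,45,430,240),.034,"table(depth)"); print(b.round(1).tolist())
rect((hsv[...,2]<130)&B(35,40,195,255)&(hsv[...,0]>90),.042,"kitdark")
print("glass z",np.median(z[100:180,70:100]),"panel z",np.median(z[120:180,350:370]))
cv2.imwrite("pics/w2c.png",cv2.resize(im[40:250,280:440],None,fx=3.6,fy=2.8,interpolation=cv2.INTER_CUBIC))
# rails: bright low-sat
m=((hsv[...,2]>170)&(hsv[...,1]<40)&B(310,85,420,230)).astype(np.uint8)
n,l,s,ce=cv2.connectedComponentsWithStats(m)
for i in range(1,n):
    if s[i,4]>60:
        v,u=np.nonzero(l==i); w=ray(c,np.c_[u,v],.046)[:,:2]*1000; r=cv2.minAreaRect(w.astype(np.float32)); print("rail",s[i],np.round(r[0],1),np.round(r[1],1),r[2])
E
```

```text
[ 16  12 233] [101  86 235] [ 98  23 131] [ 15  13 236]
glass [ 564.  -114.2] [ 55.7 130. ] 77.49
panel [573.2 171.7] [112.7  44.4] 15.69
kit(depth) [586.3 -94.8] [127.6 184.4] 77.42
[[482.3999938964844, -137.0], [662.4000244140625, -177.1999969482422], [690.2000122070312, -52.599998474121094], [510.20001220703125, -12.399999618530273]]
table(depth) [567.6 167.4] [172.6 121.1] 14.93
[[468.6000061035156, 203.60000610351562], [499.79998779296875, 86.69999694824219], [666.5999755859375, 131.10000610351562], [635.4000244140625, 248.10000610351562]]
kitdark [587.6 -88.6] [133.5 186.6] 77.91
glass z 0.042743815285237324 panel z 0.03503997794244065
rail [ 316   91   89  124 2935] [570.1 169.9] [116.8  71.1] 15.983179092407227
rail [310 200  13  30 285] [633.8 125.1] [32.9 13.1] 2.3543264865875244
rail [412 218   8  12  83] [639.8 233.3] [12.7  7.6] 7.206103801727295
rail [369 224  29   6 103] [644.3 198.6] [ 5.8 30.5] 2.354369878768921
```

```bash
python3 -m creep '[[0.065,-0.83,0,0,0,0,-1],[0.065,-0.83,0,0,0,0,-1],[0.065,-0.83,0,0,0,0,-1]]'; python3 -m creep '[[0.065,-0.83,0,0,0,0.08,-1],[0.065,-0.83,0,0,0,0.165,-1],[0.065,-0.83,0,0,0,0.165,-1],[0.065,-0.83,0,0,0,0.165,-1]]'; python3 -m creep '[[0,0,0.9,0,0,0,-1],[0,0,0.9,0,0,0,-1],[0,0,0.9,0,0,0,-1],[0,0,0.9,0,0,0,-1],[0,0,0.9,0,0,0,-1]]'
```

```text
time_s: 3.55
eef_pos: [0.5948, -0.0012, 0.2229]
tcp_rot: [[-0.999, -0.034, 0.0], [-0.034, 0.999, -0.001], [-0.0, -0.001, -1.0]]
ft_force: [-0.4, -0.2, 0.0]
gripper_width: 0.005
grip_force: 0.0
time_s: 4.05
eef_pos: [0.59, -0.1209, 0.2226]
tcp_rot: [[-0.976, 0.217, -0.001], [0.217, 0.976, 0.001], [0.001, 0.001, -1.0]]
ft_force: [0.0, 0.7, -0.3]
gripper_width: 0.006
grip_force: 0.0
time_s: 4.68
eef_pos: [0.5926, -0.1221, 0.0903]
tcp_rot: [[-0.976, 0.216, 0.005], [0.216, 0.976, -0.002], [-0.005, -0.001, -1.0]]
ft_force: [-1.0, -0.2, 0.9]
gripper_width: 0.004
grip_force: 0.0
```

```bash
python3 -m creep '[[0,0,0.1,0,0,0,-1],[0,0,0.2,0,0,0,-1],[0,0,0.26,0,0,0,-1],[0,0,0.26,0,0,0,-1],[0,0,0.26,0,0,0,-1]]'; python3 -m creep '[[0,0,0.007,0,0,0,-1],[0,0,0.013,0,0,0,-1],[0,0,0.013,0,0,0,-1]]'
```

```text
time_s: 5.3
eef_pos: [0.5906, -0.1221, 0.0485]
tcp_rot: [[-0.976, 0.217, 0.0], [0.217, 0.976, -0.0], [-0.0, -0.0, -1.0]]
ft_force: [-0.5, 0.6, -0.1]
gripper_width: 0.004
grip_force: 0.0
time_s: 5.68
eef_pos: [0.5905, -0.1219, 0.0467]
tcp_rot: [[-0.976, 0.217, 0.0], [0.217, 0.976, -0.0], [-0.0, -0.0, -1.0]]
ft_force: [0.2, 0.5, -0.8]
gripper_width: 0.0
grip_force: 0.0
```

```bash
python3 -m creep '[[0,0,0.01,0,0,0,-1],[0,0,0.02,0,0,0,-1],[0,0,0.02,0,0,0,-1]]'; python3 -m creep '[[0,0,0.003,0,0,0,-1],[0,0,0.003,0,0,0,-1]]'
```

```text
time_s: 6.05
eef_pos: [0.5903, -0.1219, 0.0434]
tcp_rot: [[-0.976, 0.217, -0.0], [0.217, 0.976, 0.0], [0.0, 0.0, -1.0]]
ft_force: [0.0, 0.1, -0.1]
gripper_width: 0.007
grip_force: 0.0
time_s: 6.3
eef_pos: [0.5905, -0.122, 0.0431]
tcp_rot: [[-0.976, 0.217, -0.0], [0.217, 0.976, 0.0], [0.0, 0.0, -1.0]]
ft_force: [0.0, -0.1, -0.4]
gripper_width: 0.006
grip_force: 0.0
```

```bash
python3 -m creep '[[0,0,0.003,0,0,0,-1],[0,0,0.003,0,0,0,-1]]' | grep -E 'pos|force'
```

```text
eef_pos: [0.5905, -0.1219, 0.0427]
ft_force: [-0.4, 0.1, -0.3]
grip_force: 0.0
```

```bash
python3 -m creep '[[0,0,0.002,0,0,0,-1],[0,0,0.002,0,0,0,-1]]' | grep -E 'pos|force'
```

```text
eef_pos: [0.5905, -0.122, 0.0425]
ft_force: [-1.1, -0.3, 0.9]
grip_force: 0.3
```

```bash
python3 -m creep '[[0,0,0.002,0,0,0,-1],[0,0,0.002,0,0,0,-1]]' | grep -E 'pos|force'
```

```text
eef_pos: [0.5905, -0.122, 0.0425]
ft_force: [-1.8, -0.0, 3.4]
grip_force: 1.9
```

```bash
python3 -m creep '[[0,0,0.0015,0,0,0,-1],[0,0,0.0015,0,0,0,-1]]' | grep -E 'pos|force'
```

```text
eef_pos: [0.5905, -0.122, 0.0425]
ft_force: [-1.3, 0.3, 5.9]
grip_force: 2.8
```

```bash
python3 -m creep '[[0,0,0.002,0,0,0,-1],[0,0,0.002,0,0,0,-1]]' | grep -E 'pos|force'; python3 -m creep '[[0.01,0,0,0,0,0,-1],[0.02,0,0,0,0,0,-1],[0.03,0,0,0,0,0,-1],[0.03,0,0,0,0,0,-1]]' | grep -E 'pos|force'
```

```text
eef_pos: [0.5905, -0.122, 0.0424]
ft_force: [-1.9, 0.5, 7.6]
grip_force: 3.7
eef_pos: [0.5879, -0.1218, 0.0424]
ft_force: [3.0, 0.1, 5.5]
grip_force: 2.9
```

```bash
python3 -m creep '[[0,0,0.0025,0,0,0,-1],[0.03,0,0.0025,0,0,0,-1],[0.06,0,0.0025,0,0,0,-1],[0.09,0,0.0025,0,0,0,-1],[0.1,0,0.0025,0,0,0,-1],[0.1,0,0.0025,0,0,0,-1]]' | grep -E 'pos|force'; python3 - <<'E'
from h import *
import pickle
im,d,c=shot("wrist","w3.png")
hsv=cv2.cvtColor(im,cv2.COLOR_BGR2HSV)
m=((hsv[...,2]>165)&(hsv[...,1]<40)).astype(np.uint8)
n,l,s,ce=cv2.connectedComponentsWithStats(m); print([x.tolist() for x in s[1:] if x[4]>500])
E
```

```text
eef_pos: [0.5738, -0.1188, 0.0424]
ft_force: [2.5, -1.4, 7.4]
grip_force: 3.7
[[323, 0, 208, 71, 6377], [560, 36, 50, 51, 1346], [57, 59, 193, 226, 16493], [262, 75, 123, 182, 12557], [177, 101, 65, 61, 1748], [528, 208, 112, 77, 3261], [78, 317, 110, 33, 2764], [508, 317, 58, 26, 782]]
```

View pics/w3.png

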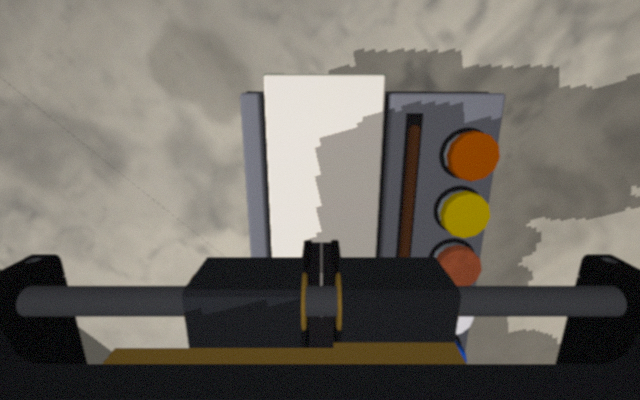

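The glass moves with the fingers: its front end, at row 75, now overhangs the kit front, at row 93, by about 8 mm, and it stays centred in the bed. I continue.

```bash
python3 -m creep '[[0.03,0,0,0,0,0,-1],[0.06,0,0,0,0,0,-1],[0.09,0,0,0,0,0,-1],[0.12,0,0,0,0,0,-1],[0.12,0,0,0,0,0,-1]]' | grep -E 'pos|force'
```

```text
eef_pos: [0.556, -0.1149, 0.0424]
ft_force: [2.7, -0.5, 8.9]
grip_force: 4.0
```

```bash
python3 -m creep '[[0.03,0,0,0,0,0,-1],[0.06,0,0,0,0,0,-1],[0.09,0,0,0,0,0,-1],[0.11,0,0,0,0,0,-1],[0.11,0,0,0,0,0,-1]]' | grep -E 'pos|force'; python3 - <<'E'
from h import *
im,d,c=shot("wrist","w4.png")
hsv=cv2.cvtColor(im,cv2.COLOR_BGR2HSV)
for u in (290,320,345,365): print(u,np.nonzero(hsv[:,u,2]>165)[0][:3], im[10:110:8,u].sum(1).tolist())
print(im[60:110:4,250].sum(1))
print("glass front->world y-edges at row 80",)
P=cloud(c,d); z=P[...,2]; m=(z>.036)&(z<.048); m[230:]=0; m[:,400:]=0
v,u=np.nonzero(m); print(v.min()); 
K=np.array([.5863,-.0948]); ex=np.array([.976,-.217]); ey=np.array([.217,.976])
q=P[m][:,:2]-K; print("kit x min",np.percentile(q@ex,[.2,1,2]))
for v in (60,90,120,170): 
    r=np.nonzero(m[v])[0]; 
    if len(r): p=ray(c,[[r[0],v],[r[-1],v]],.042)[:,:2]-K; print(v,r[0],r[-1],(p@ex).round(4),(p@ey).round(4))
E
```

```text
eef_pos: [0.5402, -0.1115, 0.0424]
ft_force: [2.7, -2.1, 8.0]
grip_force: 4.1
290 [75 76 77] [410, 429, 411, 413, 416, 412, 413, 423, 452, 666, 661, 661, 662]
320 [75 76 77] [388, 378, 415, 417, 436, 438, 440, 442, 443, 658, 660, 665, 665]
345 [75 76 77] [406, 427, 440, 448, 448, 468, 465, 464, 437, 653, 660, 661, 661]
365 [29 32 75] [450, 454, 456, 468, 465, 443, 298, 315, 395, 659, 657, 658, 659]
[430 424 418 416 424 409 429 442 458 453 454 450 439]
glass front->world y-edges at row 80
74
kit x min [-0.13407943 -0.13355997 -0.13272968]
90 264 384 [-0.1271 -0.1271] [-0.0516  0.0039]
120 265 382 [-0.1136 -0.1137] [-0.0518  0.0037]
170 245 399 [-0.0895 -0.0896] [-0.0629  0.0135]
```

```bash
python3 -m creep '[[0,0,-0.01,0,0,0,-1],[0,0,-0.1,0,0,0,-1],[0,0,-0.25,0,0,0,-1],[0.2,0.016,-0.25,0,0,0,1],[0.44,0.016,-0.25,0,0,0,1],[0.44,0.016,-0.25,0,0,0,1],[0.44,0.016,-0.25,0,0,0,1],[0.44,0.016,-0.25,0,0,0,1],[0.44,0.016,-0.25,0,0,0,1]]' 10; python3 - <<'E'
from h import *
im,d,c=shot("wrist","w5.png")
P=cloud(c,d); z=P[...,2]; m=(z>.036)&(z<.048); v,u=np.nonzero(m); print(len(v), v.min() if len(v) else 0)
im,d,c=shot("scene","s5.png"); cv2.imwrite("pics/s5c.png",cv2.resize(im[200:320,320:480],None,fx=4,fy=4,interpolation=cv2.INTER_CUBIC))
hsv=cv2.cvtColor(im,cv2.COLOR_BGR2HSV)
E
```

```text
time_s: 11.28
eef_pos: [0.4747, -0.0939, 0.0787]
tcp_rot: [[-0.976, 0.217, 0.001], [0.217, 0.976, -0.0], [-0.001, -0.0, -1.0]]
ft_force: [-0.5, 0.3, -0.0]
gripper_width: 0.599
grip_force: 0.0
12972 194
```

View pics/s5c.png

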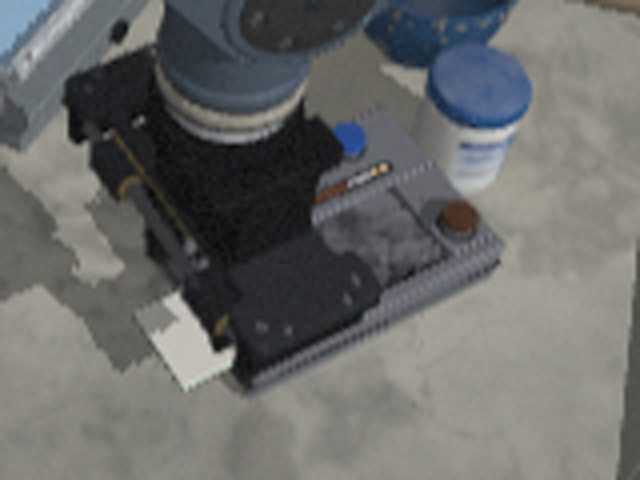

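The glass overhangs the front and the gripper is above it. I check the alignment with the wrist picture.

```bash
python3 - <<'E'
from h import *
st=ctrl.sense(); T=np.array(st["tcp_rot"]); t=np.array(st["eef_pos"])
im,d,c=shot("wrist")
hsv=cv2.cvtColor(im,cv2.COLOR_BGR2HSV); P=cloud(c,d); z=P[...,2]
print(st["gripper_width"])
m=(z>.036)&(z<.048)
for v in (198,205,212,220,228,236):
    r=np.nonzero(m[v])[0]
    if len(r): p=(ray(c,[[r[0],v],[r[-1],v]],.042)-t)@T*1000; print(v,r[0],r[-1],len(r),p.round(1).tolist(), "mid",p[:,1].mean().round(1))
for u in (270,300,320,350,380):
    r=np.nonzero(m[:,u])[0]
    if len(r): print(u,r[0],((ray(c,[[u,r[0]]],.042)-t)@T*1000).round(1))
E
```

```text
0.6951871469788432
198 274 639 94 [[23.3, -28.2, 36.6], [23.5, 198.9, 36.6]] mid 85.3
205 274 362 89 [[18.7, -28.4, 36.6], [18.8, 26.7, 36.6]] mid -0.8
212 274 362 89 [[14.1, -28.6, 36.6], [14.1, 26.9, 36.6]] mid -0.9
220 275 362 88 [[8.7, -28.2, 36.6], [8.8, 27.1, 36.6]] mid -0.5
228 275 361 85 [[3.3, -28.4, 36.6], [3.3, 26.7, 36.6]] mid -0.9
236 275 361 87 [[-2.2, -28.6, 36.6], [-2.2, 26.9, 36.6]] mid -0.9
270 255 [[-15.7 -32.4  36.6]]
300 194 [[ 25.9 -12.   36.6]]
320 195 [[25.2  0.4 36.6]]
350 195 [[25.3 19.  36.6]]
380 316 [[-62.3  42.3  36.7]]
```

```bash
python3 -m creep '[[0,-0.005,0,0,0,0,1],[0,-0.005,0,0,0,0,1],[0,-0.005,0.1,0,0,0,1],[0,-0.005,0.2,0,0,0,1],[0,-0.005,0.3,0,0,0,1],[0,-0.005,0.385,0,0,0,1],[0,-0.005,0.385,0,0,0,1],[0,-0.005,0.385,0,0,0,1]]'; python3 -m creep '[[0,0,0,0,0,0,0.45],[0,0,0,0,0,0,0.35],[0,0,0,0,0,0,0.3],[0,0,0,0,0,0,0.2],[0,0,0,0,0,0,0.1],[0,0,0,0,0,0,-1],[0,0,0,0,0,0,-1]]' 8
```

```text
time_s: 12.42
eef_pos: [0.4737, -0.0943, 0.0209]
tcp_rot: [[-0.976, 0.217, -0.0], [0.217, 0.976, 0.0], [0.0, -0.0, -1.0]]
ft_force: [-0.0, 0.4, 0.1]
gripper_width: 0.996
grip_force: 0.0
time_s: 13.3
eef_pos: [0.4737, -0.0943, 0.021]
tcp_rot: [[-0.976, 0.217, 0.0], [0.217, 0.976, -0.0], [-0.0, -0.0, -1.0]]
ft_force: [-0.7, -0.1, 2.8]
gripper_width: 0.642
grip_force: 8.0
```

```bash
python3 -m creep '[[0,0,0,0,0,0,-1],[0,0,0,0,0,0,-1],[0,0,0,0,0,0,-1],[0,0,-0.02,0,0,0,-1],[0,0,-0.05,0,0,0,-1],[0,0,-0.1,0,0,0,-1],[0,0,-0.2,0,0,0,-1],[0,0,-0.3,0,0,0,-1],[0,0,-0.45,0,0,0,-1],[0,0,-0.5,0,0,0,-1],[0,0,-0.5,0,0,0,-1]]' 25; python3 - <<'E'
from h import *
st=ctrl.sense(); T=np.array(st["tcp_rot"]); t=np.array(st["eef_pos"])
im,d,c=shot("wrist")
hsv=cv2.cvtColor(im,cv2.COLOR_BGR2HSV);m=(hsv[...,2]>120)&(hsv[...,1]<50)
P=(cloud(c,d)-t)@T*1000
# glass points: tool z between 5 and 22
m=(abs(P[...,2]-16)<12)&(abs(P[...,1])<27)&(abs(P[...,0])<60); m|=(abs(P[...,2]+16)<14)&(abs(P[...,1])<27)&(abs(P[...,0])<60)
q=P[m]; print(len(q))
if len(q)>50:
    A=np.c_[q[:,0],q[:,1],np.ones(len(q))]; s=np.linalg.lstsq(A,q[:,2],rcond=None)[0]; print("slopes deg",np.degrees(np.arctan(s[:2])),s[2],q.min(0),q.max(0))
s,_,cs=shot("side","side6.png"); p=proj(cs,t)[0].astype(int); print(p)
y0,x0=max(p[1]-80,0),p[0]-90; cv2.imwrite("pics/side6c.png",cv2.resize(s[y0:y0+140,x0:x0+190],None,fx=4,fy=4,interpolation=cv2.INTER_CUBIC))
E
```

```text
time_s: 14.68
eef_pos: [0.474, -0.0944, 0.0968]
tcp_rot: [[-0.976, 0.217, 0.002], [0.217, 0.976, -0.001], [-0.002, -0.0, -1.0]]
ft_force: [0.2, 0.1, -0.8]
gripper_width: 0.636
grip_force: 25.0
10092
slopes deg [-0.10930404  0.0873281 ] -21.3246516104343 [-40.85701044 -26.99639931 -26.0245486 ] [ 25.02639601  26.99949411 -15.9255162 ]
[366 242]
```

View pics/side6c.png

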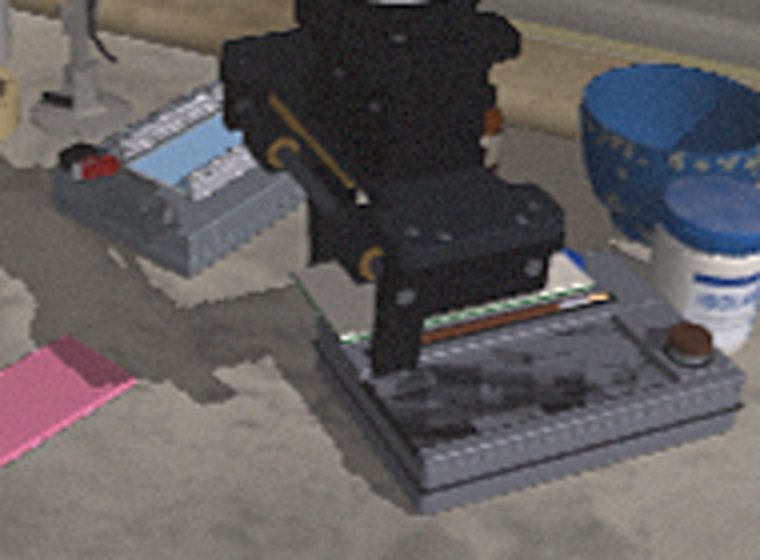

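The glass is held level (slopes about 0.1°) with its underside 15 mm above the TCP. I need the table axis more accurately, so I look at the saved crop.

View pics/w2c.png

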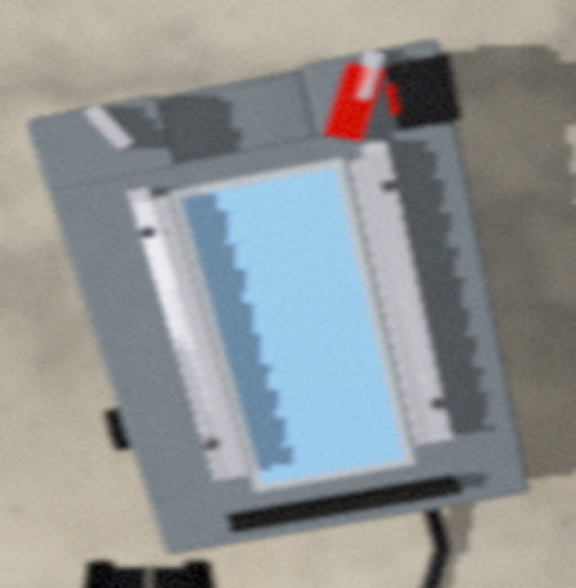

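The crop shows the body corners at (30,120), (437,42), (527,490) and (168,552), the rail outer edges at (130,192)-(215,480) and (388,142)-(452,438), and the panel corners at (180,197), (340,163), (412,460) and (257,490).

```bash
python3 - <<'E'
from h import *
import pickle
im,d,c=pickle.load(open("w2.pkl","rb"))
def W(pts,z): p=np.array(pts,float); return ray(c,np.c_[280+(p[:,0]+.5)/3.6-.5,40+(p[:,1]+.5)/2.8-.5],z)[:,:2]*1000
b=W([(30,120),(437,42),(527,490),(168,552)],.034)
def info(n,fr,fl,rl,rr):
    f=(fr+fl)/2; r=(rl+rr)/2; a=r-f; print(n,"front mid",f.round(1),"rear mid",r.round(1),"yaw",np.degrees(np.arctan2(a[1],a[0])).round(2),"len",np.hypot(*a).round(1),"w",np.hypot(*(fr-fl)).round(1),np.hypot(*(rr-rl)).round(1), "side yaws",[np.degrees(np.arctan2(*(q[::-1]))).round(2) for q in (rl-fl,rr-fr)])
info("body",*b)
info("rails outer",*W([(130,192),(388,142),(452,438),(215,480)],.046))
info("panel",*W([(180,197),(340,163),(412,460),(257,490)],.034))
E
```

```text
body front mid [485.6 147. ] rear mid [648.4 192.7] yaw 15.69 len 169.0 w 113.4 114.0 side yaws [np.float64(15.8), np.float64(15.58)]
rails outer front mid [514.1 155.2] rear mid [619.  184.3] yaw 15.55 len 108.8 w 71.2 71.3 side yaws [np.float64(15.57), np.float64(15.52)]
panel front mid [518.4 156.9] rear mid [629.1 187.4] yaw 15.39 len 114.8 w 46.1 48.8 side yaws [np.float64(16.05), np.float64(14.73)]
```

```bash
python3 -m creep '[[0.05,0.07,0,0,0,0,-1],[0.14,0.2,0,0,0,0,-1],[0.24,0.35,0,0,0,0,-1],[0.34,0.5,0,0,0,0,-1],[0.432,0.637,0,0,0,0,-1]]'; python3 -m creep '[[0.1,0.15,0,0,0,-0.06,-1],[0.2,0.3,0,0,0,-0.12,-1],[0.3,0.45,0,0,0,-0.19,-1],[0.38,0.57,0,0,0,-0.26,-1],[0.432,0.637,0,0,0,-0.313,-1],[0.432,0.637,0,0,0,-0.313,-1],[0.432,0.637,0,0,0,-0.313,-1]]'; cat > tf.py <<'E'
from h import *
st=ctrl.sense(); t=st["eef_pos"]; R=np.array(st["tcp_rot"]); a=np.radians(15.6); ex=np.array([np.cos(a),np.sin(a)]); ey=np.array([-ex[1],ex[0]])
q=t[:2]-np.array([.5672,.1699]); print("t %.1f table x %.1f y %.1f z %.1f mm yaw err %.2f"%(st["time_s"],q@ex*1000,q@ey*1000,t[2]*1000,np.degrees(np.arctan2(R[1,1],R[0,1]))-105.6),"force x,y table, z",(st["ft_force"][:2]@np.c_[ex,ey]).round(1),st["ft_force"][2].round(1),st["grip_force"],st["gripper_width"])
E
python3 tf.py
```

```text
time_s: 15.4
eef_pos: [0.4289, 0.0154, 0.0956]
tcp_rot: [[-0.976, 0.216, -0.002], [0.216, 0.976, 0.001], [0.003, 0.0, -1.0]]
ft_force: [0.1, 0.6, -1.4]
gripper_width: 0.638
grip_force: 25.0
time_s: 16.27
eef_pos: [0.3882, 0.1207, 0.0959]
tcp_rot: [[-0.963, -0.269, -0.0], [-0.269, 0.963, -0.0], [0.0, 0.0, -1.0]]
ft_force: [-0.2, -0.5, -0.5]
gripper_width: 0.639
grip_force: 25.0
t 16.3 table x -185.6 y 0.7 z 95.9 mm yaw err 0.00 force x,y table, z [-0.3 -0.4] -0.5 24.981146156787872 0.6389977752523126
```

```bash
python3 -m creep '[[0,-0.004,0.06,0,0,0,-1],[0,-0.004,0.18,0,0,0,-1],[0,-0.004,0.3,0,0,0,-1],[0,-0.004,0.4,0,0,0,-1],[0,-0.004,0.46,0,0,0,-1],[0,-0.004,0.49,0,0,0,-1],[0,-0.004,0.505,0,0,0,-1],[0,-0.004,0.505,0,0,0,-1]]' >/dev/null; python3 tf.py; python3 - <<'E'
from h import *
s,_,cs=shot("side","side7.png"); cv2.imwrite("pics/side7c.png",cv2.resize(s[150:250,240:390],None,fx=5,fy=5,interpolation=cv2.INTER_CUBIC))
E
```

```text
t 17.3 table x -185.1 y -0.3 z 20.3 mm yaw err 0.02 force x,y table, z [0.2 0.1] -1.0 24.981147050857544 0.637055096709497
```

View pics/side7c.png

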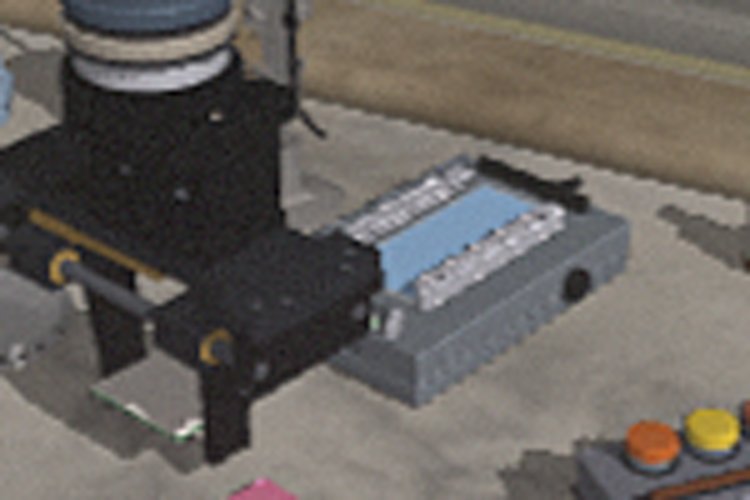

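The glass is level, with its front end just over the mouth between the guides. I slide it in by steps.

```bash
python3 -m creep '[[-0.02,0.001,0,0,0,0,-1],[-0.04,0.001,0,0,0,0,-1],[-0.06,0.001,0,0,0,0,-1],[-0.08,0.001,0,0,0,0,-1],[-0.08,0.001,0,0,0,0,-1]]' >/dev/null; python3 tf.py
```

```text
t 17.9 table x -173.1 y -0.3 z 20.2 mm yaw err -0.00 force x,y table, z [-2.  -2.8] 0.2 25.04312664270401 0.6406888780122805
```

```bash
python3 -m creep '[[-0.02,0,0,0,0,0,-1],[-0.04,0,0,0,0,0,-1],[-0.06,0,0,0,0,0,-1],[-0.08,0,0,0,0,0,-1],[-0.08,0,0,0,0,0,-1]]' >/dev/null; python3 tf.py
```

```text
t 18.6 table x -159.4 y -0.7 z 20.3 mm yaw err -0.03 force x,y table, z [-0.4 -4. ] -1.5 25.085923075675964 0.6408428220518577
```

```bash
python3 -m creep '[[-0.02,0,0,0,0,0,-1],[-0.04,0,0,0,0,0,-1],[-0.06,0,0,0,0,0,-1],[-0.08,0,0,0,0,0,-1],[-0.08,0,0,0,0,0,-1]]' >/dev/null; python3 tf.py
```

```text
t 19.2 table x -148.6 y -0.4 z 20.2 mm yaw err 0.02 force x,y table, z [-0.6 -5.2] -1.4 25.073820054531097 0.6335234652386302
```

```bash
python3 -m creep '[[-0.03,0,0,0,0,0,-1],[-0.06,0,0,0,0,0,-1],[-0.09,0,0,0,0,0,-1],[-0.12,0,0,0,0,0,-1],[-0.12,0,0,0,0,0,-1]]' >/dev/null; python3 tf.py
```

```text
t 19.8 table x -130.1 y -0.5 z 20.2 mm yaw err 0.05 force x,y table, z [ 0.1 -4.5] -1.6 25.056139826774597 0.6397960072947492
```

```bash
python3 -m creep '[[-0.03,0,0,0,0,0,-1],[-0.06,0,0,0,0,0,-1],[-0.09,0,0,0,0,0,-1],[-0.12,0,0,0,0,0,-1],[-0.12,0,0,0,0,0,-1]]' >/dev/null; python3 tf.py
```

```text
t 20.4 table x -112.4 y -0.6 z 20.2 mm yaw err 0.09 force x,y table, z [-1.1 -4.5] -0.4 25.03396064043045 0.6401808349559815
```

```bash
python3 -m creep '[[-0.03,0,0,0,0,0,-1],[-0.06,0,0,0,0,0,-1],[-0.085,0,0,0,0,0,-1],[-0.085,0,0,0,0,0,-1]]' >/dev/null; python3 tf.py
```

```text
t 20.9 table x -99.9 y -0.6 z 20.2 mm yaw err 0.12 force x,y table, z [-1.2 -4.8] -2.2 25.01799076795578 0.6383439814308934
```

```bash
python3 -m creep '[[0,0,0.003,0,0,0,-1],[0,0,0.005,0,0,0,-1],[0,0,0.005,0,0,0,-1]]' >/dev/null; python3 tf.py;
```

```text
t 21.3 table x -99.8 y -0.6 z 19.6 mm yaw err 0.11 force x,y table, z [-0.7 -4.5] -0.1 25.01640647649765 0.6332249482016747
```

```bash
python3 -m creep '[[0,0,0.003,0,0,0,-1],[0,0,0.003,0,0,0,-1]]' >/dev/null; python3 tf.py;
```

```text
t 21.6 table x -99.8 y -0.6 z 19.3 mm yaw err 0.12 force x,y table, z [-1.9 -4.9] 1.2 25.015566051006317 0.6378635501490949
```

```bash
python3 -m creep '[[0,0,0.001,0,0,0,-1],[0,0,0.001,0,0,0,-1]]' 5 >/dev/null; python3 -m creep '[[0,0,0,0,0,0,0.4],[0,0,0,0,0,0,0.6],[0,0,0,0,0,0,1],[0,0,0,0,0,0,1],[0,0,0,0,0,0,1]]' >/dev/null; python3 tf.py; python3 -m creep '[[0.05,0,-0.1,0,0,0,1],[0.15,0,-0.3,0,0,0,1],[0.25,0,-0.4,0,0,0,0],[0.35,0,-0.4,0,0,0,-1],[0.35,0,-0.4,0,0,0,-1],[0.35,0,-0.4,0,0,0,-1]]' > /dev/null; python3 tf.py; python3 - <<'E'
from h import *
im,d,c=shot("wrist","w8.png")
E
```

```text
t 22.4 table x -100.7 y 0.1 z 18.8 mm yaw err 0.04 force x,y table, z [ 0.5 -0.1] -0.5 0.0 0.9816726601603407
t 23.2 table x -152.7 y -0.2 z 78.5 mm yaw err 0.02 force x,y table, z [ 0.5 -0.1] 0.8 0.0 0.6296296623854105
```

View pics/w8.png

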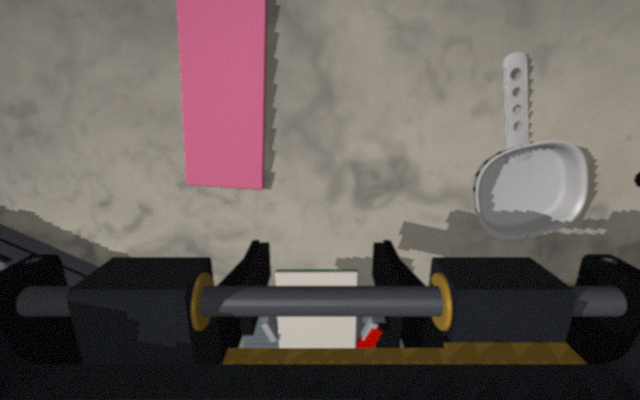

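```bash
python3 -m creep '[[0,0,0,0,0,0,-1],[0,0,0,0,0,0,-1],[0,0,0.05,0,0,0,-1],[0,0,0.15,0,0,0,-1],[0,0,0.25,0,0,0,-1],[0,0,0.278,0,0,0,-1],[0,0,0.278,0,0,0,-1]]' 20 >/dev/null; python3 tf.py; python3 -m creep '[[-0.03,0,0,0,0,0,-1],[-0.06,0,0,0,0,0,-1],[-0.09,0,0,0,0,0,-1],[-0.12,0,0,0,0,0,-1],[-0.12,0,0,0,0,0,-1]]' >/dev/null; python3 tf.py
```

```text
t 24.1 table x -153.2 y -0.1 z 36.8 mm yaw err 0.03 force x,y table, z [ 0.  -0.1] 0.2 0.0 0.009039446144707492
t 24.8 table x -134.6 y -0.1 z 37.2 mm yaw err 0.04 force x,y table, z [-0.6  0.7] -0.4 0.0 0.0037636344239601093
```

```bash
python3 -m creep '[[-0.02,0,0,0,0,0,-1],[-0.04,0,0,0,0,0,-1],[-0.06,0,0,0,0,0,-1],[-0.06,0,0,0,0,0,-1]]' >/dev/null; python3 tf.py
```

```text
t 25.2 table x -126.0 y -0.0 z 37.1 mm yaw err 0.02 force x,y table, z [-3.2 -1.3] 0.6 1.5208120085299015 0.005168235703159382
```

```bash
python3 -m creep '[[-0.025,0,0,0,0,0,-1],[-0.05,0,0,0,0,0,-1],[-0.075,0,0,0,0,0,-1],[-0.1,0,0,0,0,0,-1],[-0.1,0,0,0,0,0,-1]]' >/dev/null; python3 tf.py
```

```text
t 25.9 table x -109.7 y -0.2 z 37.2 mm yaw err 0.02 force x,y table, z [-1.6  0.2] -0.4 0.8536519948393106 0.008189469980264418
```

```bash
python3 -m creep '[[-0.025,0,0,0,0,0,-1],[-0.05,0,0,0,0,0,-1],[-0.075,0,0,0,0,0,-1],[-0.1,0,0,0,0,0,-1],[-0.1,0,0,0,0,0,-1]]' >/dev/null; python3 tf.py
```

```text
t 26.5 table x -94.8 y -0.1 z 37.2 mm yaw err 0.01 force x,y table, z [-1.2  1.8] -1.0 0.9029655810445547 0.003771296946385199
```

```bash
python3 -m creep '[[-0.025,0,0,0,0,0,-1],[-0.05,0,0,0,0,0,-1],[-0.075,0,0,0,0,0,-1],[-0.1,0,0,0,0,0,-1],[-0.12,0,0,0,0,0,-1],[-0.12,0,0,0,0,0,-1]]' >/dev/null; python3 tf.py
```

```text
t 27.2 table x -77.1 y -0.0 z 37.1 mm yaw err 0.02 force x,y table, z [-3.2 -0.1] -1.1 1.2477259431034327 0.002321952022885219
```

```bash
python3 -m creep '[[-0.01,0,0,0,0,0,-1],[-0.02,0,0,0,0,0,-1],[-0.02,0,0,0,0,0,-1]]' >/dev/null; python3 tf.py; python3 - <<'E'
from h import *
s,_,cs=shot("scene","sc9.png"); 
w,_,cw=shot("wrist","w9.png")
p=proj(cs,[.49,.16,.04])[0].astype(int); print(p)
a=cv2.resize(s[p[1]-30:p[1]+50,p[0]-45:p[0]+55],(560,448),interpolation=cv2.INTER_CUBIC); cv2.imwrite("pics/sc9c.png",a)
E
```

```text
t 27.6 table x -75.0 y 0.0 z 37.1 mm yaw err 0.02 force x,y table, z [-3.9  1.9] -0.0 1.9127794168889523 0.005032772005479827
[305 216]
```

View pics/w9.png

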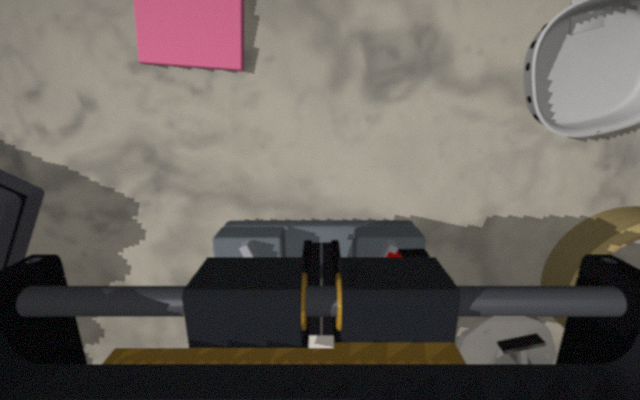

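The gripper hides the catch in this view, with only a red spot at (393,255), so I finish by force in small steps.

```bash
python3 -m creep '[[-0.01,0,0,0,0,0,-1],[-0.022,0,0,0,0,0,-1],[-0.022,0,0,0,0,0,-1]]' >/dev/null; python3 tf.py
```

```text
t 28.1 table x -69.5 y -0.6 z 37.5 mm yaw err 0.02 force x,y table, z [-1.  -0.7] -0.3 0.5320592690259218 0.010529767917046197
```

```bash
python3 -m creep '[[-0.007,0,0,0,0,0,-1],[-0.007,0,0,0,0,0,-1],[-0.007,0,0,0,0,0,-1]]' >/dev/null; python3 tf.py
```

```text
t 28.5 table x -69.6 y -0.3 z 37.3 mm yaw err 0.02 force x,y table, z [ 0.4 -0.6] -0.8 0.04445832339115441 0.00656065498834417
```

```bash
python3 -m creep '[[-0.005,0,0,0,0,0,-1],[-0.005,0,0,0,0,0,-1],[-0.005,0,0,0,0,0,-1]]' >/dev/null; python3 tf.py
```

```text
t 28.9 table x -69.6 y -0.1 z 37.2 mm yaw err 0.02 force x,y table, z [-0.4  0.1] -0.3 0.03103523631580174 0.005121943511956295
```

The resistance vanished at about -69.5 mm, which suggests the catch snapped. I back away and check.

```bash
python3 -m creep '[[0.1,0,0,0,0,0,-1],[0.3,0,0,0,0,0,-1],[0.35,0,-0.2,0,0,0,-1],[0.35,0,-0.7,0,0,0,-1],[0.35,0,-1,0,0,0,-1],[0.35,0,-1,0,0,0,-1]]' >/dev/null; python3 -m creep '[[-0.3,-0.6,0,0,0,0,-1],[-0.7,-0.8,0,0,0,0,-1],[-0.95,-0.8,0,0,0,0,-1],[-0.95,-0.8,0,0,0,0,-1],[-0.95,-0.8,0,0,0,0,-1]]' >/dev/null; python3 tf.py; python3 - <<'E'
from h import *
import pickle
im,d,c=shot("wrist","w10.png"); pickle.dump((im,d,c),open("w10.pkl","wb"))
a=np.radians(15.6); ex=np.array([np.cos(a),np.sin(a)]); ey=np.array([-ex[1],ex[0]]);O=np.array([.5672,.1699])
p=proj(c,np.r_[O-.05*ex,.04])[0].astype(int); print(p)
x0=max(min(p[0]-80,480),0); y0=max(p[1]-70,0)
cr=im[y0:y0+130,x0:x0+160]; cv2.imwrite("pics/w10c.png",cv2.resize(cr,None,fx=4.5,fy=4.5,interpolation=cv2.INTER_CUBIC))
E
```

```text
t 30.2 table x 18.9 y -119.5 z 185.2 mm yaw err 0.03 force x,y table, z [-1.1  0. ] -0.3 0.0 0.005141765869100147
[453 115]
```

View pics/w10c.png

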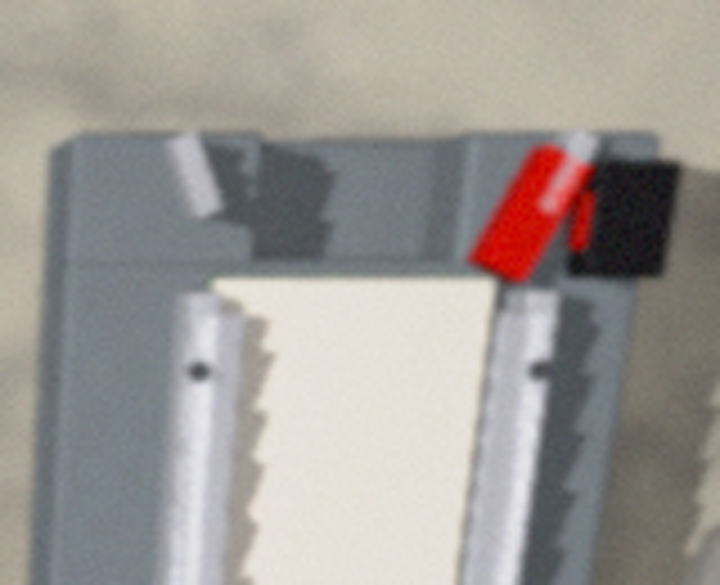

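The glass end, at row 280, lies fully behind the red nose, whose tip at (470,265) is back across the channel, so the glass is home and caught.

```bash
python3 -c "
from bench import ctrl
print(ctrl.sign_off())"
```

```text
the job is handed in; nothing more can be done
None
```

The mixing glass is fully home under the light table's guide rails with the red catch snapped back behind it, and the job was handed in at about 30 s with the arm clear of everything.

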